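# Tip a wooden blank on to the stuck engraver carriage and run it home under the hood

### The arm

A 6-joint arm with a two-finger parallel gripper is mounted at the origin on the work surface. World frame = base frame: x ahead of the robot, y to its left, z up, the work surface at z = 0. Lengths are in m, angles in rad, forces in N, time in s.
With the tool pointing down it reaches from about 0.275 to 0.725 m from the base axis. Payload 5.6 kg.
Tool frame: the origin (TCP) lies at the very end of the fingers, on their centre line; the grasp point (between the pads) lies bot.tcp_to_grasp behind it (bot.tcp_to_grasp is the distance from the TCP to the grasp point, in m); z points along the fingers, y is the line along which they close (so a half turn about z gives the same grasp; the last joint's range is limited). The gripper opens to 85 mm and grips with 20 to 120 N. Pads are 22 mm wide; open, the fingers measure 114 mm over their backs; the gripper's body (76 mm by 85 mm) begins 54 mm behind the grasp point. The pads swing forward as they close: fully open they stand 13 mm farther back than shut.
Start: joints at [-0.835, 0.255, 0.108, 0, -1.424, -0.285], TCP at [0.24, -0.495, 0.231] pointing down, gripper open.
Joint ranges: [-2.95, 2.95], [-1.21, 1.97], [-1.09, 1.5], [-2.87, 1.71], [-2.94, -0.07], [-3.05, 3.05]. Speed limits (rad/s): [2.57, 2.57, 3.14, 3.14, 3.14, 3.14].

### API

Orientations are given as a unit quaternion [x, y, z, w].
In Python, from workcell import bot, cams, ticket gives the robot as it stands.
- The arm moves only by the tool carry_out, never from a script. Its argument "increments" is a list of rows, each an object of numbers: "tx", "ty", "tz": the shift along the tool's x, y, z in mm; "rx", "ry", "rz": the turn, a rotation vector about the tool's x, y, z in degrees; "jaw": the closure, from -1 (fully open) to 1 (shut), so that 0 is half open. A call has exactly 10 rows; each row shifts and turns the commanded pose from where the row before left it, along the tool's axes as they then stand; what a row does not reach is not made up. A row lasts 1/12 s, in which the tool goes at most 41.7 mm and 7.16 degrees, less where a joint would pass 70% of its speed; a pose out of reach is approached as far as the arm can. A call is refused whole if a number of a shift passes 41.7 or a number of a turn 7.16, either way. A call with a gripper value outside its range is refused whole. The fingers move at their own pace and stop on an object; "force" is the grip in N (left out, the last holds). Time passes only in rows, so rows that do not move let the fingers close, or fill a call up. It gives the time, the measured TCP pose, the force, the opening and the grip force at its end, in the units of the state.
- bot.get_state(): the state, without advancing time (a new reading comes with each control period).
- cams.camera(name): name is "scene" or "top" or "wrist"; returns a dict with "frame" (420x560x3 uint8, red, green, blue), "fx", "fy", "cx", "cy" (pixels), "k1" (the pictures are not rectified: a ray, as slopes to the right and down, at radius r is drawn at 1 + k1 r^2 times it, then the intrinsics apply), "rvec" (rotation vector, rad) and "tvec" (3), from world to camera coordinates, as OpenCV has them. Camera axes: x right, y down, z forward; pixel columns grow to the right and rows downward; lengths in m; the calibration is good to about 2 mm. A picture is of the moment at which its call begins. There is no depth.
- ticket.finish_job(): hands the job in; it is judged then, once.
The state is a dict: "clock": time; "qpos": joint angles; "joint_vel": joint speeds; "joint_torque": joint torques, N m; "position": TCP position; "eef_rot": TCP orientation; "contact_force": force on the tool from outside, world axes, zero at the start; "moment": the same for the moment, N m; "gripper_width": finger opening in m; "grasp_force": force on a finger pad.
Only numpy, scipy, OpenCV 4.12 (cv2) and the standard library are available. Lean on these libraries where they do the work, as an engineer would, in place of code of your own. Each camera call takes 0.05 s, during which the arm holds its last target. There are 200 camera calls.

### The job

Push the painted wooden blank off the plywood ledge, without lifting it, so that it tips over the edge and comes to rest flat on the engraver carriage with its bare wood face up. Then push the carriage by its blue plate along the rail: it is stuck with dried varnish and will break free suddenly; run it smoothly under the hood until it is fully home against the end stop hidden inside, without ramming the stop, and let go, leaving the bottles, discs, brushes and tools around it where they are.

Things in the scene. Friction and masses are not known exactly. Their poses are not given: they have to be found in the camera images.
- blank_center (a point): Centre of the wooden blank standing on the ledge: 40 mm deep (x), 50 wide (y), 50 high (z), 60 to 130 g. Its x axis points away from the robot (within 0.1 rad of ledge_edge's x) to the white face; the -x face, towards the robot, is bare wood; top (+z) red. Pushed slowly in +x below mid-height it slides until its middle passes the edge, then tips a quarter turn: white face down, x down.
- ledge_edge (a point): Middle of the upper edge of the plywood ledge over which the blank tips, 58 mm above the table; the ledge reaches 85 mm back towards the robot and 50 mm to either side. x: level, from the ledge across the carriage, away from the robot; y: along the rail towards the hood; z up. The engraver is fixed to the table.
- bed_center (a point): Middle of the carriage's grey bed, 28 mm above the table (30 mm below the ledge top); axes as ledge_edge. Bed 64 mm across the rail, 86 mm along it; blue push plate at its -y end, lips 14 mm high at the far (+x) side and 12 mm at the +y end, none towards the ledge (3 mm gap). At the start it is beside the ledge.
- push_point (a point): Middle of the outer (-y) surface of the blue push plate, 62 mm above the table; axes as ledge_edge. Plate 70 mm wide, 8 mm thick, top 85 mm above the table. Push it here in +y. Behind it the rail base is at most 17 mm high and ends 20 mm further on.
- hood_edge (a point): Middle of the lower edge of the white hood roof at its entrance, 195 mm above the table, over the rail; axes as ledge_edge. Roof 180 mm wide, 30 thick, 190 long in +y; orange side walls 168 mm apart begin 60 mm inside. With the carriage home the push plate stands 8 to 38 mm inside this edge: an upright gripper hits the roof, so lean the tool back 35 to 45 degrees, tip leading in +y.
- carriage (a joint): Travel of the carriage along the rail in +y, m; 0 at the loading place. Within its first 10 mm it sticks: 10 to 20 N breaks it free, then it slides with about 5 N and stays where it is left. The end stop differs from start to start, at a travel between 0.15 and 0.19 m.
- stop_plunger (a joint): Light spring plunger (under 1 N) in the hidden end stop, m: 0 untouched, 0.012 with the carriage fully home on the stop, whose rubber pad gives 1 mm per 5 N. It does not push the carriage back.
- glue: Bystander, to be left alone: white plastic glue bottle, 34 mm diameter, 95 mm tall. Origin at the middle of its underside.
- slice_a: Bystander, to be left alone: wooden disc with red and white top, 52 mm diameter, 12 mm thick. Origin at the middle of its underside.
- slice_b: Bystander, to be left alone: wooden disc with red and white top, 52 mm diameter, 12 mm thick, lying beyond the push-plate end of the rail. Origin at the middle of its underside.
- paint_jar: Bystander, to be left alone: red paint jar with white cap, 56 mm diameter, 60 mm tall. Origin at the middle of its underside.
- brush_glass: Bystander, to be left alone: drinking glass 72 mm wide, 80 mm tall, with three paint brushes that reach 190 mm up. Origin at the middle of its underside.
- brush: Bystander, to be left alone: flat paint brush, wooden handle, 170 mm long, lying flat. Origin at the middle of its underside.
- driver: Bystander, to be left alone: yellow screwdriver 160 mm long lying flat. Origin at the middle of its underside.
Not all that is in view belongs to the job. Of the things like the part that bears blank_center, leave any that is purple or turquoise; of the rest the smaller one is meant.

How it is judged:
By the outcome, as a careful person would: the job done as asked, in the order asked, and still so for the second after the job is handed in, with the robot touching nothing.
It also fails if it takes over 58 s, if anything falls off the work surface, if the arm or the gripper's body presses on something with over 40 N, if the wrist force passes 120 N, or if a joint passes its speed limit or range.

## Working session

There is one attempt and no reset: what is moved stays moved. The work goes in short steps, Python scripts to look and compute and a tool call to move; the robot and the scene stay as the last step left them, time stands still between calls to the robot, and variables do not carry over. Pictures are saved under pics/ and viewed, at most 10 in all, crops included, and the job is handed in when it is done.

Besides the shell and the picture viewer there is one more tool, called after "Request:" by a JSON object that holds its "api" and its "payload". carry_out: Moves the arm, as the interface text tells. Its arguments: {"type":"object","properties":{"increments":{"type":"array","items":{"type":"object","properties":{"tx":{"type":"number"},"ty":{"type":"number"},"tz":{"type":"number"},"rx":{"type":"number"},"ry":{"type":"number"},"rz":{"type":"number"},"jaw":{"type":"number"}}}},"force":{"type":"number"}},"required":["increments"]}

```bash
mkdir -p pics
cat > h.py <<'E'
import numpy as np, cv2
from workcell import bot, cams, ticket
def shot(n):
    c=cams.camera(n); return c
def save(c,f,crop=None,s=1):
    im=c["frame"][:,:,::-1]
    if crop: x0,y0,x1,y1=crop; im=im[y0:y1,x0:x1]
    cv2.imwrite("pics/"+f,cv2.resize(im,None,fx=s,fy=s,interpolation=cv2.INTER_CUBIC))
def ray(c,u,v):
    xd=np.array([(u-c["cx"])/c["fx"],(v-c["cy"])/c["fy"]]); x=xd.copy()
    for _ in range(30): x=xd/(1+c["k1"]*(x@x))
    R=cv2.Rodrigues(np.array(c["rvec"],float))[0]; t=np.array(c["tvec"],float)
    return -R.T@t, R.T@np.array([x[0],x[1],1])
def atz(c,u,v,z):
    o,d=ray(c,u,v); return o+d*(z-o[2])/d[2]
def proj(c,P):
    R=cv2.Rodrigues(np.array(c["rvec"],float))[0]; p=R@np.array(P)+np.array(c["tvec"],float)
    x=p[:2]/p[2]; x=x*(1+c["k1"]*(x@x)); return np.array([c["fx"]*x[0]+c["cx"],c["fy"]*x[1]+c["cy"]])
E
python3 - <<'E'
from h import *
import pickle
for n in("scene","top"):
    c=shot(n); pickle.dump(c,open(n+".pkl","wb")); save(c,n+"0.png",None,1.42); o,d=ray(c,280,210); print(n,o,d,c["fx"],c["k1"])
print(bot.get_state(),bot.tcp_to_grasp)
E
```

```text
scene [ 0.93612698 -0.50656403  0.7608075 ] [-0.48816132  0.48187229 -0.72783449] 422.7705519969071 -0.02382698688032005
top [ 0.41453704 -0.06582232  0.80911714] [ 0.18318877 -0.05188305 -0.98174879] 385.6776325803725 -0.040289786247893436
{'clock': 0.1, 'qpos': array([-8.35421021e-01,  2.55666691e-01,  1.07134535e-01, -3.91857086e-04,
       -1.42387784e+00, -2.84607189e-01]), 'joint_vel': array([-6.18731746e-06, -3.46242878e-03,  3.09799980e-03,  3.19233211e-03,
       -2.86058641e-04,  1.85688522e-03]), 'joint_torque': array([-2.60820118e-03, -3.87598801e+01,  2.38475311e+01,  5.37805259e+00,
       -3.81103702e-03,  1.69396102e-06]), 'position': array([ 0.23946825, -0.49465094,  0.23050223]), 'eef_rot': array([-2.23452538e-01,  9.74714458e-01,  7.98768974e-04, -2.24738397e-04]), 'contact_force': array([-0.13231213,  0.13025553,  0.63860585]), 'moment': array([ 0.01931543,  0.05074745, -0.03618471]), 'grasp_force': 0.0, 'gripper_width': 0.0855891206744666} 0.0187
```

View pics/scene0.png

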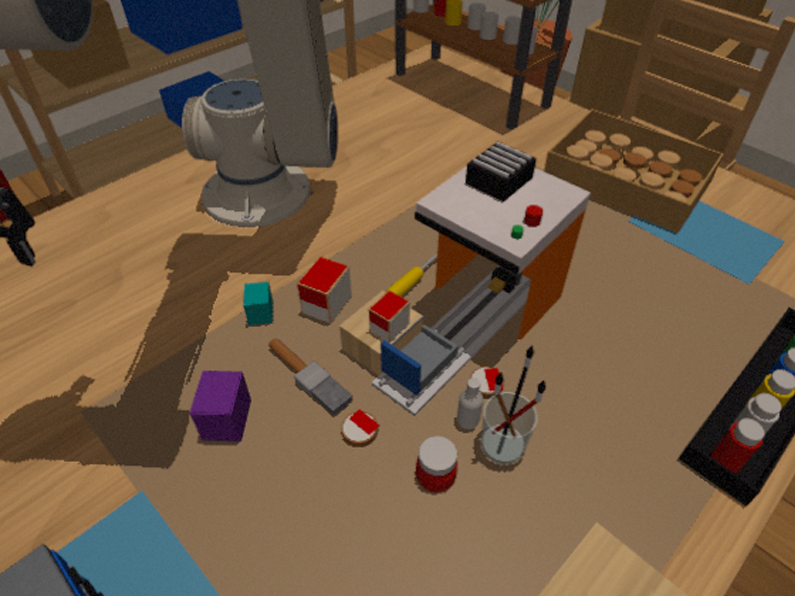

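View pics/top0.png

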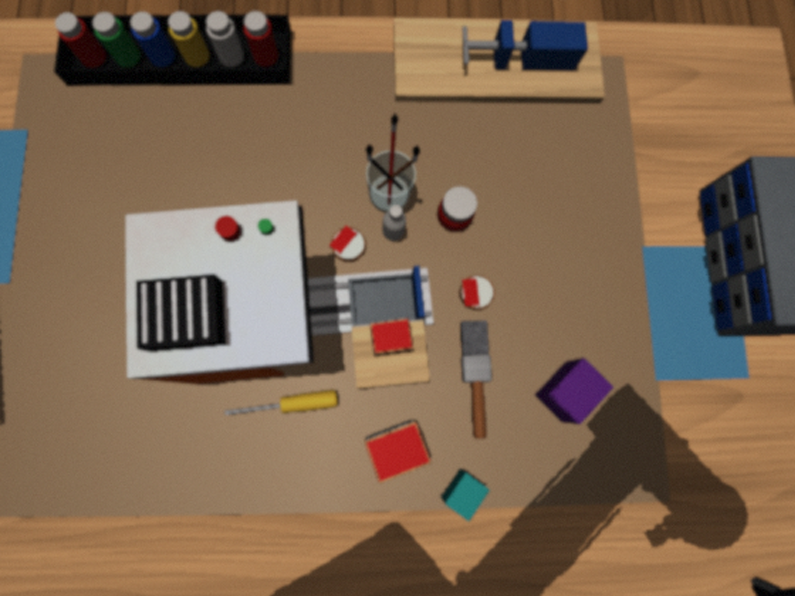

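Candidates (scene picture pixels): red/white block on the ledge (388,315), larger red/white block on the mat (325,290), purple cube (220,405), and turquoise cube (258,303). I choose the one on the ledge: it is the smaller of the two that are neither purple nor turquoise. I'll check it in one close crop.

Run:
```python
from h import *
import pickle
c=pickle.load(open("top.pkl","rb")); save(c,"topc.png",(205,180,318,265),7)
c=pickle.load(open("scene.pkl","rb")); save(c,"scenec.png",(230,190,340,295),5.5)
```

```text
(no output)
```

View pics/topc.png

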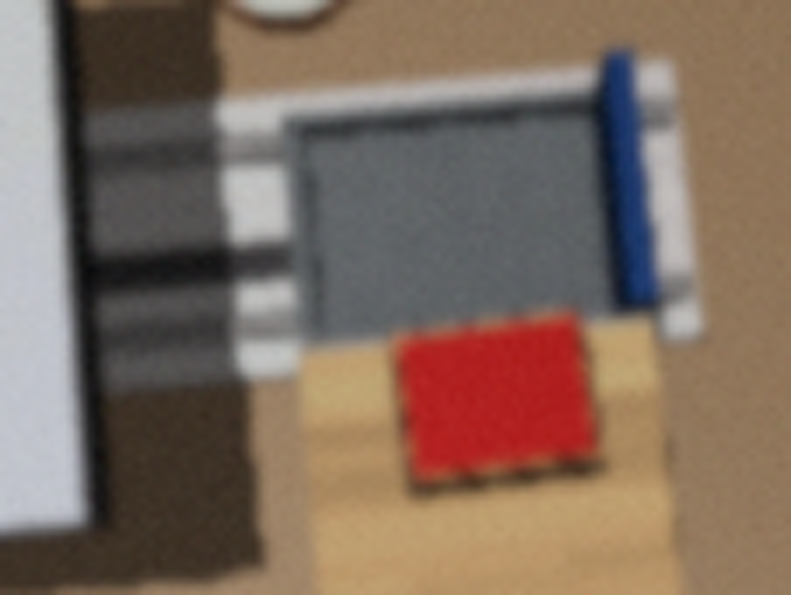

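View pics/scenec.png

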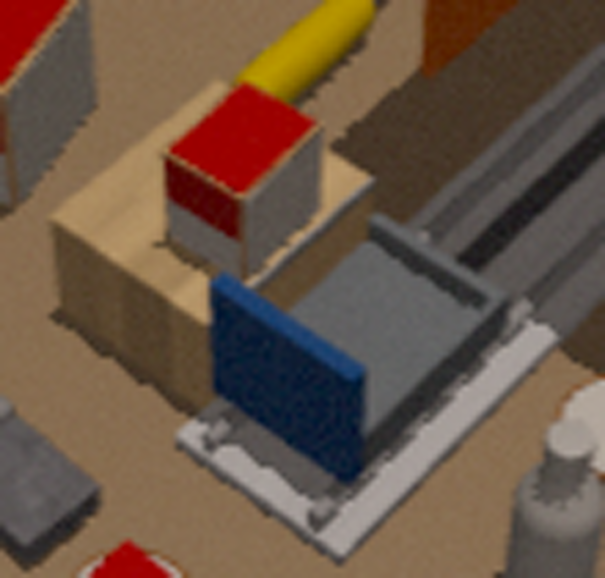

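The crops show the blank on the ledge, red top and white far face, clear of the other candidates. Top crop pixels: red top corners (393,335), (580,315), (600,458), (412,478). Ledge edge from (302,348) to (655,318), plate top from (605,50) to (655,303), hood lower edge from (73,0) to (105,525).

Run:
```python
from h import *
import pickle
np.set_printoptions(precision=4,suppress=True)
t=pickle.load(open("top.pkl","rb")); s=pickle.load(open("scene.pkl","rb"))
T=lambda u,v,z:atz(t,205+u/7,180+v/7,z)
S=lambda u,v,z:atz(s,230+u/5.5,190+v/5.5,z)
def show(n,L):
    L=np.array(L); print(n,L[:,:2].tolist().__repr__() if 0 else np.round(L[:,:2],4).tolist(),"mean",L.mean(0).round(4))
show("top red",[T(393,335,.108),T(580,315,.108),T(600,458,.108),T(412,478,.108)])
show("scn red",[S(322,125,.108),S(242,195,.108),S(165,153,.108),S(247,85,.108)])
show("top ledge",[T(302,348,.058),T(655,318,.058)])
show("scn ledge",[S(375,182,.058),S(213,318,.058)])
show("scn ledge back",[S(52,222,.058),S(220,82,.058)])
show("top plate top outer",[T(632,50,.085),T(658,303,.085)])
show("scn plate top outer",[S(362,378,.085),S(212,282,.085)])
show("hood",[T(73,0,.195),T(105,525,.195)])
show("slice_b",[atz(t,477/1.42,292/1.42,.012)]); show("slice_a",[atz(t,348/1.42,243/1.42,.012)])
show("glue",[atz(t,396/1.42,225/1.42,.05)]);show("brushtip",[atz(t,370/1.42,150/1.42,.19),atz(t,415/1.42,150/1.42,.19)])
show("brush ferrule end",[atz(t,475/1.42,322/1.42,.01),atz(t,480/1.42,437/1.42,.01)])
```

```text
top red [[0.5124, -0.0676], [0.5171, -0.1168], [0.4794, -0.1211], [0.475, -0.0721]] mean [ 0.496  -0.0944  0.108 ]
scn red [[0.5166, -0.0671], [0.5207, -0.1137], [0.485, -0.1198], [0.4811, -0.0728]] mean [ 0.5008 -0.0933  0.108 ]
top ledge [[0.5161, -0.0423], [0.5233, -0.1416]] mean [ 0.5197 -0.0919  0.058 ]
scn ledge [[0.5215, -0.0405], [0.5261, -0.1349]] mean [ 0.5238 -0.0877  0.058 ]
scn ledge back [[0.4462, -0.1472], [0.437, -0.0464]] mean [ 0.4416 -0.0968  0.058 ]
top plate top outer [[0.5944, -0.1346], [0.5235, -0.1398]] mean [ 0.559  -0.1372  0.085 ]
scn plate top outer [[0.5994, -0.1299], [0.5292, -0.1378]] mean [ 0.5643 -0.1338  0.085 ]
hood [[0.5802, 0.0065], [0.4578, -0.002]] mean [0.519  0.0023 0.195 ]
slice_b [[0.5714, -0.2271]] mean [ 0.5714 -0.2271  0.012 ]
slice_a [[0.6487, -0.0348]] mean [ 0.6487 -0.0348  0.012 ]
glue [[0.6641, -0.1058]] mean [ 0.6641 -0.1058  0.05  ]
brushtip [[0.7134, -0.0687], [0.7135, -0.1234]] mean [ 0.7135 -0.096   0.19  ]
brush ferrule end [[0.5265, -0.2224], [0.3601, -0.2222]] mean [ 0.4433 -0.2223  0.01  ]
```

Request:
{"api": "carry_out", "payload": {"increments": [{"tx":-15,"ty":11,"jaw":1},{"tx":-30,"ty":22,"jaw":1},{"tx":-30,"ty":22,"jaw":1},{"tx":-30,"ty":22,"jaw":1},{"tx":-30,"ty":22,"jaw":1},{"tx":-30,"ty":22,"jaw":1},{"tx":-30,"ty":22,"jaw":1},{"tx":-30,"ty":22,"jaw":1},{"tx":-30,"ty":22,"jaw":1},{"tx":-30,"ty":22,"jaw":1}], "force": 60}}

```text
schema error: expected keys tx, ty, tz, rx, ry, rz, jaw
```

Request:
{"api": "carry_out", "payload": {"increments": [{"rz":-6.8,"jaw":1},{"rz":-6.8,"jaw":1},{"rz":-6.8,"jaw":1},{"rz":-6.8,"jaw":1},{"rz":-6.8,"jaw":1},{"rz":-6.8,"jaw":1},{"rz":-6.8,"jaw":1},{"rz":-6.8,"jaw":1},{"rz":-6.8,"jaw":1},{"rz":-6.8,"jaw":1}]}}

```text
schema error: expected keys tx, ty, tz, rx, ry, rz, jaw
```

```bash
cat >> h.py <<'E'
from scipy.spatial.transform import Rotation as Ro
YAW=0.07
RX=np.array([np.cos(YAW),np.sin(YAW),0]);RY=np.array([-np.sin(YAW),np.cos(YAW),0])
def to(P,ax=0,by=0):
    "shift mm in tool axes to P, and turn deg to: tool x=-RY,y=-RX,z down, then tilted ax about x, by about y"
    s=bot.get_state(); R=Ro.from_quat(s["eef_rot"]); p=np.array(s["position"])
    G=Ro.from_matrix(np.c_[-RY,-RX,[0,0,-1]])*Ro.from_rotvec(np.radians([ax,by,0]))
    print("t",s["clock"],"p",p.round(4),"F",np.round(s["contact_force"],1),"w",s["gripper_width"])
    print("shift",(R.inv().apply(np.array(P)-p)*1000).round(1),"turn",np.degrees((R.inv()*G).as_rotvec()).round(2))
E
python3 -c "
from h import *
to([.45,-.097,.15],0,0); print(bot.get_state()['qpos'])"
```

```text
t 0.1 p [ 0.2395 -0.4947  0.2305] F [-0.1  0.1  0.6] w 0.0855891206744666
shift [-362.7  266.1   80.9] turn [ 9.000e-02  5.000e-02 -6.819e+01]
[-8.35421021e-01  2.55666691e-01  1.07134535e-01 -3.91857086e-04
 -1.42387784e+00 -2.84607189e-01]
```

All keys are needed in every row.

Request:
{"api": "carry_out", "payload": {"increments": [{"tx":-15,"ty":11,"tz":0,"rx":0,"ry":0,"rz":0,"jaw":1},{"tx":-30,"ty":22,"tz":0,"rx":0,"ry":0,"rz":0,"jaw":1},{"tx":-30,"ty":22,"tz":0,"rx":0,"ry":0,"rz":0,"jaw":1},{"tx":-30,"ty":22,"tz":0,"rx":0,"ry":0,"rz":0,"jaw":1},{"tx":-30,"ty":22,"tz":0,"rx":0,"ry":0,"rz":0,"jaw":1},{"tx":-30,"ty":22,"tz":0,"rx":0,"ry":0,"rz":0,"jaw":1},{"tx":-30,"ty":22,"tz":0,"rx":0,"ry":0,"rz":0,"jaw":1},{"tx":-30,"ty":22,"tz":0,"rx":0,"ry":0,"rz":0,"jaw":1},{"tx":-30,"ty":22,"tz":0,"rx":0,"ry":0,"rz":0,"jaw":1},{"tx":-30,"ty":22,"tz":0,"rx":0,"ry":0,"rz":0,"jaw":1}], "force": 60}}

```text
clock: 0.93
position: [0.4053, -0.1809, 0.2311]
eef_rot: [-0.224, 0.975, 0.0, -0.0]
contact_force: [0.2, 0.6, 0.5]
gripper_width: -0.0001
grasp_force: 0.0
```

Request:
{"api": "carry_out", "payload": {"increments": [{"tx":0,"ty":0,"tz":0,"rx":0,"ry":0,"rz":-6.8,"jaw":1},{"tx":0,"ty":0,"tz":0,"rx":0,"ry":0,"rz":-6.8,"jaw":1},{"tx":0,"ty":0,"tz":0,"rx":0,"ry":0,"rz":-6.8,"jaw":1},{"tx":0,"ty":0,"tz":0,"rx":0,"ry":0,"rz":-6.8,"jaw":1},{"tx":0,"ty":0,"tz":0,"rx":0,"ry":0,"rz":-6.8,"jaw":1},{"tx":0,"ty":0,"tz":0,"rx":0,"ry":0,"rz":-6.8,"jaw":1},{"tx":0,"ty":0,"tz":0,"rx":0,"ry":0,"rz":-6.8,"jaw":1},{"tx":0,"ty":0,"tz":0,"rx":0,"ry":0,"rz":-6.8,"jaw":1},{"tx":0,"ty":0,"tz":0,"rx":0,"ry":0,"rz":-6.8,"jaw":1},{"tx":0,"ty":0,"tz":0,"rx":0,"ry":0,"rz":-6.8,"jaw":1}]}}

```text
clock: 1.77
position: [0.4048, -0.1826, 0.2309]
eef_rot: [0.732, -0.681, -0.0, 0.0]
contact_force: [0.5, -0.8, 1.4]
gripper_width: -0.0001
grasp_force: 0.0
```

```bash
python3 -c "
from h import *
to([.45,-.097,.15],0,0); print(bot.get_state()['qpos'])"
```

```text
t 1.7667 p [ 0.4048 -0.1826  0.2309] F [ 0.5 -0.8  1.4] w -0.00013845250999771039
shift [-82.1 -51.4  80.9] turn [0.05 0.02 0.15]
[-6.89676744e-02  4.44278070e-02 -1.44768116e-01 -2.95687686e-04
 -1.38252556e+00  1.41640396e-01]
```

Request:
{"api": "carry_out", "payload": {"increments": [{"tx":-14,"ty":-9,"tz":13,"rx":0,"ry":0,"rz":0,"jaw":1},{"tx":-14,"ty":-9,"tz":14,"rx":0,"ry":0,"rz":0,"jaw":1},{"tx":-14,"ty":-9,"tz":14,"rx":0,"ry":0,"rz":0,"jaw":1},{"tx":-14,"ty":-8,"tz":14,"rx":0,"ry":0,"rz":0,"jaw":1},{"tx":-13,"ty":-8,"tz":13,"rx":0,"ry":0,"rz":0,"jaw":1},{"tx":-13,"ty":-8,"tz":13,"rx":0,"ry":0,"rz":0,"jaw":1},{"tx":0,"ty":0,"tz":0,"rx":5,"ry":0,"rz":0,"jaw":1},{"tx":0,"ty":0,"tz":0,"rx":5,"ry":0,"rz":0,"jaw":1},{"tx":0,"ty":0,"tz":0,"rx":5,"ry":0,"rz":0,"jaw":1},{"tx":0,"ty":0,"tz":0,"rx":0,"ry":0,"rz":0,"jaw":1}]}}

```text
clock: 2.6
position: [0.4465, -0.0976, 0.1483]
eef_rot: [0.724, -0.678, 0.089, -0.096]
contact_force: [-1.5, -1.0, -0.7]
gripper_width: 0.0001
grasp_force: 0.0
```

```bash
python3 -c "
from h import *
to([.45,-.097,.07],15,0)
s=shot('scene'); save(s,'s1.png',(190,150,350,290),4.2)"
```

```text
t 2.6 p [ 0.4465 -0.0976  0.1483] F [-1.5 -1.  -0.7] w 7.292838878202177e-05
shift [-0.2 16.8 76.5] turn [ 0.01  0.02 -0.23]
```

View pics/s1.png

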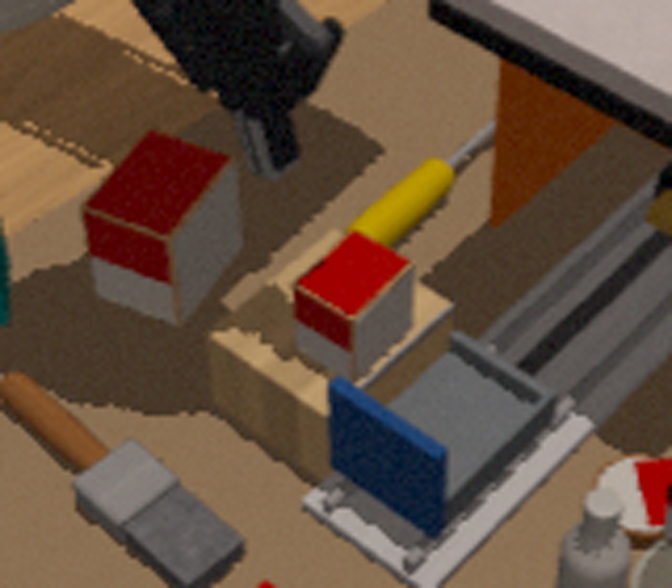

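The tip is at about (270,172) in the crop, behind and above the blank; the way down is clear.

Request:
{"api": "carry_out", "payload": {"increments": [{"tx":0,"ty":2.1,"tz":8.3,"rx":0,"ry":0,"rz":0,"jaw":1},{"tx":0,"ty":2.1,"tz":8.4,"rx":0,"ry":0,"rz":0,"jaw":1},{"tx":0,"ty":2.1,"tz":8.4,"rx":0,"ry":0,"rz":0,"jaw":1},{"tx":0,"ty":2.1,"tz":8.4,"rx":0,"ry":0,"rz":0,"jaw":1},{"tx":0,"ty":2.1,"tz":8.4,"rx":0,"ry":0,"rz":0,"jaw":1},{"tx":0,"ty":2.1,"tz":8.4,"rx":0,"ry":0,"rz":0,"jaw":1},{"tx":0,"ty":2.1,"tz":8.4,"rx":0,"ry":0,"rz":0,"jaw":1},{"tx":0,"ty":2.1,"tz":8.4,"rx":0,"ry":0,"rz":0,"jaw":1},{"tx":0,"ty":2.1,"tz":8.4,"rx":0,"ry":0,"rz":0,"jaw":1},{"tx":0,"ty":0,"tz":0,"rx":0,"ry":0,"rz":0,"jaw":1}]}}

```text
clock: 3.48
position: [0.4508, -0.0975, 0.0697]
eef_rot: [0.724, -0.678, 0.087, -0.093]
contact_force: [-0.6, 0.5, -0.4]
gripper_width: -0.0003
grasp_force: 0.0
```

```bash
python3 -c "
from h import *
to([.475,-.095,.07],15,0)
s=shot('scene'); save(s,'s2.png',(210,170,330,270),5)
print(proj(s,bot.get_state()['position']))"
```

```text
t 3.4833 p [ 0.4508 -0.0975  0.0697] F [-0.6  0.5 -0.4] w -0.00026175043818328766
shift [ -0.9 -23.6   5.9] turn [ 0.3  -0.04 -0.21]
[257.62785016 215.87171715]
```

View pics/s2.png

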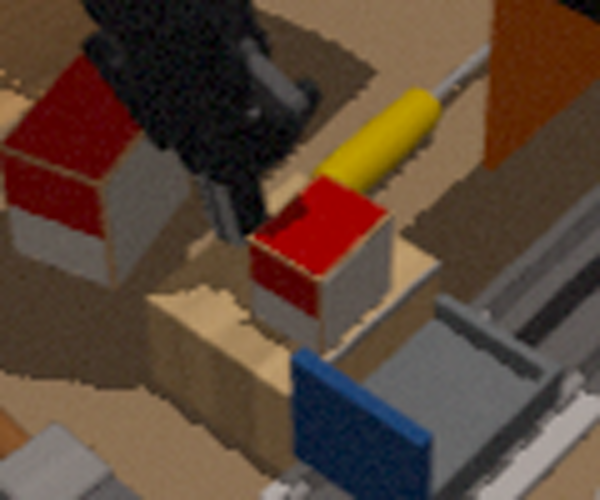

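Fingers at (235,235) stand just behind the blank. Push slowly.

Request:
{"api": "carry_out", "payload": {"increments": [{"tx":0,"ty":-1.9,"tz":0.5,"rx":0,"ry":0,"rz":0,"jaw":1},{"tx":0,"ty":-1.9,"tz":0.5,"rx":0,"ry":0,"rz":0,"jaw":1},{"tx":0,"ty":-1.9,"tz":0.5,"rx":0,"ry":0,"rz":0,"jaw":1},{"tx":0,"ty":-1.9,"tz":0.5,"rx":0,"ry":0,"rz":0,"jaw":1},{"tx":0,"ty":-1.9,"tz":0.5,"rx":0,"ry":0,"rz":0,"jaw":1},{"tx":0,"ty":-1.9,"tz":0.5,"rx":0,"ry":0,"rz":0,"jaw":1},{"tx":0,"ty":-1.9,"tz":0.5,"rx":0,"ry":0,"rz":0,"jaw":1},{"tx":0,"ty":-1.9,"tz":0.5,"rx":0,"ry":0,"rz":0,"jaw":1},{"tx":0,"ty":-1.9,"tz":0.5,"rx":0,"ry":0,"rz":0,"jaw":1},{"tx":0,"ty":-1.9,"tz":0.5,"rx":0,"ry":0,"rz":0,"jaw":1}]}}

```text
clock: 4.37
position: [0.4715, -0.0961, 0.0725]
eef_rot: [0.724, -0.677, 0.089, -0.095]
contact_force: [-0.8, 0.4, -0.4]
gripper_width: 0.0001
grasp_force: 0.3
```

```bash
python3 -c "
from h import *
to([.488,-.0945,.07],15,0)
s=shot('scene'); save(s,'s3.png',(210,170,330,270),5)"
```

```text
t 4.3667 p [ 0.4715 -0.0961  0.0725] F [-0.8  0.4 -0.4] w 8.018449973841207e-05
shift [ -0.5 -15.4   6.7] turn [ 0.01 -0.05 -0.18]
```

View pics/s3.png

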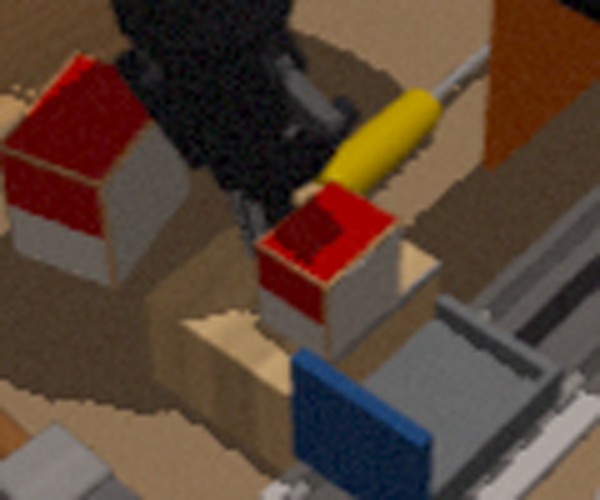

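Request:
{"api": "carry_out", "payload": {"increments": [{"tx":0,"ty":-1.3,"tz":0.8,"rx":0,"ry":0,"rz":0,"jaw":1},{"tx":0,"ty":-1.3,"tz":0.8,"rx":0,"ry":0,"rz":0,"jaw":1},{"tx":0,"ty":-1.3,"tz":0.8,"rx":0,"ry":0,"rz":0,"jaw":1},{"tx":0,"ty":-1.3,"tz":0.8,"rx":0,"ry":0,"rz":0,"jaw":1},{"tx":0,"ty":-1.3,"tz":0.8,"rx":0,"ry":0,"rz":0,"jaw":1},{"tx":0,"ty":-1.3,"tz":0.8,"rx":0,"ry":0,"rz":0,"jaw":1},{"tx":0,"ty":-1.3,"tz":0.8,"rx":0,"ry":0,"rz":0,"jaw":1},{"tx":0,"ty":-1.3,"tz":0.8,"rx":0,"ry":0,"rz":0,"jaw":1},{"tx":0,"ty":-1.3,"tz":0.8,"rx":0,"ry":0,"rz":0,"jaw":1},{"tx":0,"ty":-1.3,"tz":0.8,"rx":0,"ry":0,"rz":0,"jaw":1}]}}

```text
clock: 5.25
position: [0.4862, -0.0951, 0.0681]
eef_rot: [0.724, -0.677, 0.089, -0.095]
contact_force: [-0.4, -0.5, 0.0]
gripper_width: -0.0001
grasp_force: 0.3
```

```bash
cat >> h.py <<'E'
def red(tag):
    "red pixels near the blank in scene view: centroid as crop(210,170,5x) px"
    s=shot("scene"); f=s["frame"][170:270,245:330].astype(int)
    m=(f[...,0]>110)&(f[...,1]<60)&(f[...,2]<60)
    v,u=np.nonzero(m); print(tag,m.sum(),"centroid",(u.mean()+35)*5,v.mean()*5,"ext",(u.min()+35)*5,(u.max()+35)*5,v.min()*5,v.max()*5)
    save(s,tag+".png",(210,170,330,270),5)
E
python3 -c "
from h import *
to([.488,-.0945,.07],15,0)
red('r1')"
```

```text
t 5.25 p [ 0.4862 -0.0951  0.0681] F [-0.4 -0.5  0. ] w -5.167111521664646e-05
shift [-0.5 -2.3 -1.3] turn [-0.   -0.05 -0.17]
r1 205 centroid 364.56097560975604 248.80487804878047 ext 290 420 195 300
```

Request:
{"api": "carry_out", "payload": {"increments": [{"tx":0,"ty":-0.9,"tz":0.2,"rx":0,"ry":0,"rz":0,"jaw":1},{"tx":0,"ty":-0.9,"tz":0.2,"rx":0,"ry":0,"rz":0,"jaw":1},{"tx":0,"ty":-0.9,"tz":0.2,"rx":0,"ry":0,"rz":0,"jaw":1},{"tx":0,"ty":-0.9,"tz":0.2,"rx":0,"ry":0,"rz":0,"jaw":1},{"tx":0,"ty":-0.9,"tz":0.2,"rx":0,"ry":0,"rz":0,"jaw":1},{"tx":0,"ty":-0.9,"tz":0.2,"rx":0,"ry":0,"rz":0,"jaw":1},{"tx":0,"ty":-0.9,"tz":0.2,"rx":0,"ry":0,"rz":0,"jaw":1},{"tx":0,"ty":-0.9,"tz":0.2,"rx":0,"ry":0,"rz":0,"jaw":1},{"tx":0,"ty":-0.9,"tz":0.2,"rx":0,"ry":0,"rz":0,"jaw":1},{"tx":0,"ty":-0.9,"tz":0.2,"rx":0,"ry":0,"rz":0,"jaw":1}]}}

```text
clock: 6.13
position: [0.4953, -0.0945, 0.0686]
eef_rot: [0.724, -0.677, 0.089, -0.095]
contact_force: [-0.6, 1.1, -0.2]
gripper_width: -0.0003
grasp_force: 0.0
```

```bash
python3 -c "
from h import *
to([.488,-.0945,.07],15,0)
red('r2')"
```

```text
t 6.1333 p [ 0.4953 -0.0945  0.0686] F [-0.6  1.1 -0.2] w -0.0003473932548861309
shift [-0.5  6.7 -3.3] turn [-0.   -0.05 -0.18]
r2 2 centroid 427.5 420.0 ext 425 430 420 420
```

View pics/r2.png

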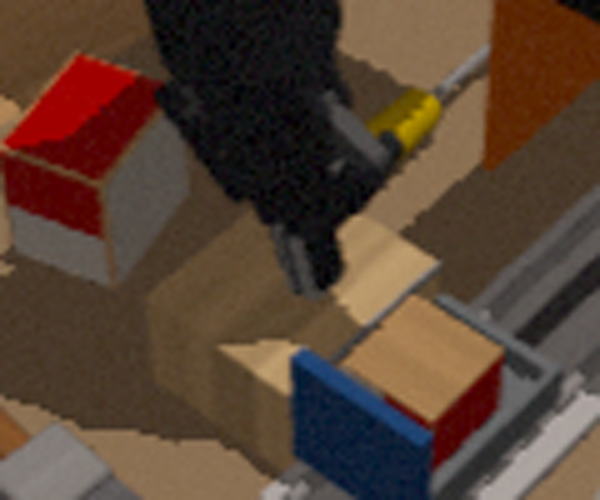

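The blank lies flat on the bed with its bare wood face up (top at (425,355)), behind the blue plate. Lift away.

Request:
{"api": "carry_out", "payload": {"increments": [{"tx":0,"ty":-4,"tz":-15,"rx":0,"ry":0,"rz":0,"jaw":1},{"tx":0,"ty":-6,"tz":-24,"rx":0,"ry":0,"rz":0,"jaw":1},{"tx":0,"ty":-6,"tz":-24,"rx":0,"ry":0,"rz":0,"jaw":1},{"tx":0,"ty":-6,"tz":-24,"rx":0,"ry":0,"rz":0,"jaw":1},{"tx":0,"ty":-6,"tz":-24,"rx":0,"ry":0,"rz":0,"jaw":1},{"tx":0,"ty":0,"tz":0,"rx":-5,"ry":0,"rz":0,"jaw":1},{"tx":0,"ty":0,"tz":0,"rx":-5,"ry":0,"rz":0,"jaw":1},{"tx":0,"ty":0,"tz":0,"rx":-5,"ry":0,"rz":0,"jaw":1},{"tx":20,"ty":-10,"tz":0,"rx":0,"ry":0,"rz":0,"jaw":1},{"tx":20,"ty":-10,"tz":0,"rx":0,"ry":0,"rz":0,"jaw":1}]}}

```text
clock: 7.02
position: [0.5173, -0.133, 0.1825]
eef_rot: [0.731, -0.682, -0.0, 0.0]
contact_force: [-0.2, -0.7, 0.3]
gripper_width: 0.0001
grasp_force: 0.0
```

Request:
{"api": "carry_out", "payload": {"increments": [{"tx":20,"ty":-15,"tz":0,"rx":0,"ry":0,"rz":0,"jaw":1},{"tx":20,"ty":-15,"tz":0,"rx":0,"ry":0,"rz":0,"jaw":1},{"tx":20,"ty":-15,"tz":0,"rx":0,"ry":0,"rz":0,"jaw":1},{"tx":0,"ty":0,"tz":0,"rx":0,"ry":-6,"rz":0,"jaw":1},{"tx":0,"ty":0,"tz":0,"rx":0,"ry":-6,"rz":0,"jaw":1},{"tx":0,"ty":0,"tz":0,"rx":0,"ry":-6,"rz":0,"jaw":1},{"tx":0,"ty":0,"tz":0,"rx":0,"ry":-6,"rz":0,"jaw":1},{"tx":0,"ty":0,"tz":0,"rx":0,"ry":-6,"rz":0,"jaw":1},{"tx":0,"ty":0,"tz":0,"rx":0,"ry":-6,"rz":0,"jaw":1},{"tx":0,"ty":0,"tz":0,"rx":0,"ry":-4,"rz":0,"jaw":1}]}}

```text
clock: 7.85
position: [0.5648, -0.1916, 0.1821]
eef_rot: [0.685, -0.642, -0.252, -0.235]
contact_force: [0.5, 0.6, -0.8]
gripper_width: 0.0002
grasp_force: 0.0
```

```bash
python3 -c "
from h import *
to([.5644,-.180,.055],0,-40); print(bot.get_state()['qpos'])
t=shot('top'); save(t,'t2.png',(190,110,350,230),5)"
```

```text
t 7.85 p [ 0.5648 -0.1916  0.1821] F [ 0.5  0.6 -0.8] w 0.00020376212393184826
shift [ 73.4  -0.4 104.4] turn [-0.14  0.32 -0.24]
[-0.45772882  0.64206979  0.60053939 -0.6258655  -1.8668378   0.43929944]
```

Request:
{"api": "carry_out", "payload": {"increments": [{"tx":8,"ty":0,"tz":11,"rx":0,"ry":0,"rz":0,"jaw":1},{"tx":9,"ty":0,"tz":12.5,"rx":0,"ry":0,"rz":0,"jaw":1},{"tx":9,"ty":0,"tz":12.5,"rx":0,"ry":0,"rz":0,"jaw":1},{"tx":9,"ty":0,"tz":12.5,"rx":0,"ry":0,"rz":0,"jaw":1},{"tx":9,"ty":0,"tz":12.5,"rx":0,"ry":0,"rz":0,"jaw":1},{"tx":9,"ty":0,"tz":12.5,"rx":0,"ry":0,"rz":0,"jaw":1},{"tx":9,"ty":0,"tz":12.5,"rx":0,"ry":0,"rz":0,"jaw":1},{"tx":9,"ty":0,"tz":12.5,"rx":0,"ry":0,"rz":0,"jaw":1},{"tx":2,"ty":0,"tz":6,"rx":0,"ry":0,"rz":0,"jaw":1},{"tx":0,"ty":0,"tz":0,"rx":0,"ry":0,"rz":0,"jaw":1}]}}

```text
clock: 8.73
position: [0.5635, -0.1778, 0.0544]
eef_rot: [0.686, -0.642, -0.251, -0.233]
contact_force: [-0.1, 0.2, -0.4]
gripper_width: 0.0004
grasp_force: 0.0
```

```bash
python3 -c "
from h import *
to([.563,-.150,.055],0,-40)
s=shot('scene'); save(s,'s4.png',(230,190,350,290),5)"
```

```text
t 8.7333 p [ 0.5635 -0.1778  0.0544] F [-0.1  0.2 -0.4] w 0.00041452911677462026
shift [-21.6  -1.4  17.5] turn [ 0.04  0.1  -0.24]
```

View pics/s4.png

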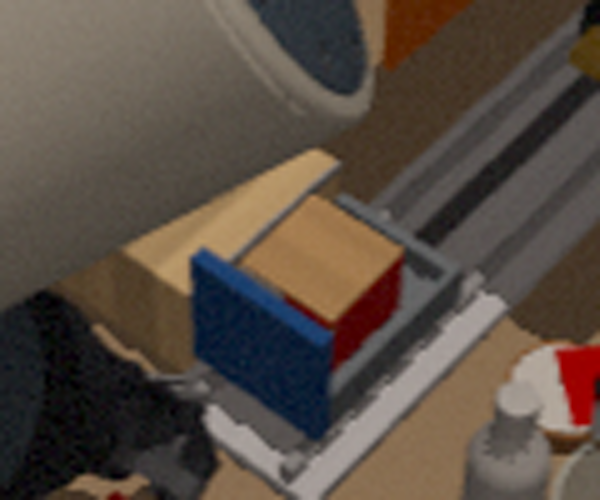

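The plate's outer face is at (265,345) in the crop and the fingers are behind it, hidden by the arm. Approach, then press gently.

Request:
{"api": "carry_out", "payload": {"increments": [{"tx":-2,"ty":-0.2,"tz":1.7,"rx":0,"ry":0,"rz":0,"jaw":1},{"tx":-2.5,"ty":-0.2,"tz":2.1,"rx":0,"ry":0,"rz":0,"jaw":1},{"tx":-2.5,"ty":-0.2,"tz":2.1,"rx":0,"ry":0,"rz":0,"jaw":1},{"tx":-2.5,"ty":-0.2,"tz":2.1,"rx":0,"ry":0,"rz":0,"jaw":1},{"tx":-2.5,"ty":-0.2,"tz":2.1,"rx":0,"ry":0,"rz":0,"jaw":1},{"tx":-2.5,"ty":-0.2,"tz":2.1,"rx":0,"ry":0,"rz":0,"jaw":1},{"tx":-2.5,"ty":-0.2,"tz":2.1,"rx":0,"ry":0,"rz":0,"jaw":1},{"tx":-2.5,"ty":-0.2,"tz":2.1,"rx":0,"ry":0,"rz":0,"jaw":1},{"tx":-1,"ty":0,"tz":0.8,"rx":0,"ry":0,"rz":0,"jaw":1},{"tx":-0.7,"ty":0,"tz":0.6,"rx":0,"ry":0,"rz":0,"jaw":1}]}}

```text
clock: 9.62
position: [0.564, -0.1509, 0.0561]
eef_rot: [0.686, -0.642, -0.25, -0.234]
contact_force: [-0.3, -0.1, 0.3]
gripper_width: 0.0001
grasp_force: 0.0
```

Request:
{"api": "carry_out", "payload": {"increments": [{"tx":-0.7,"ty":0,"tz":0.6,"rx":0,"ry":0,"rz":0,"jaw":1},{"tx":-0.7,"ty":0,"tz":0.6,"rx":0,"ry":0,"rz":0,"jaw":1},{"tx":-0.7,"ty":0,"tz":0.6,"rx":0,"ry":0,"rz":0,"jaw":1},{"tx":-0.7,"ty":0,"tz":0.6,"rx":0,"ry":0,"rz":0,"jaw":1},{"tx":-0.7,"ty":0,"tz":0.6,"rx":0,"ry":0,"rz":0,"jaw":1},{"tx":-0.7,"ty":0,"tz":0.6,"rx":0,"ry":0,"rz":0,"jaw":1},{"tx":-0.7,"ty":0,"tz":0.6,"rx":0,"ry":0,"rz":0,"jaw":1},{"tx":-0.7,"ty":0,"tz":0.6,"rx":0,"ry":0,"rz":0,"jaw":1},{"tx":-0.7,"ty":0,"tz":0.6,"rx":0,"ry":0,"rz":0,"jaw":1},{"tx":-0.7,"ty":0,"tz":0.6,"rx":0,"ry":0,"rz":0,"jaw":1}]}}

```text
clock: 10.45
position: [0.5635, -0.1425, 0.056]
eef_rot: [0.686, -0.642, -0.249, -0.233]
contact_force: [-0.6, -3.0, 0.6]
gripper_width: 0.0003
grasp_force: 1.3
```

Request:
{"api": "carry_out", "payload": {"increments": [{"tx":-0.4,"ty":0,"tz":0.3,"rx":0,"ry":0,"rz":0,"jaw":1},{"tx":-0.4,"ty":0,"tz":0.3,"rx":0,"ry":0,"rz":0,"jaw":1},{"tx":-0.4,"ty":0,"tz":0.3,"rx":0,"ry":0,"rz":0,"jaw":1},{"tx":-0.4,"ty":0,"tz":0.3,"rx":0,"ry":0,"rz":0,"jaw":1},{"tx":-0.4,"ty":0,"tz":0.3,"rx":0,"ry":0,"rz":0,"jaw":1},{"tx":-0.4,"ty":0,"tz":0.3,"rx":0,"ry":0,"rz":0,"jaw":1},{"tx":-0.4,"ty":0,"tz":0.3,"rx":0,"ry":0,"rz":0,"jaw":1},{"tx":-0.4,"ty":0,"tz":0.3,"rx":0,"ry":0,"rz":0,"jaw":1},{"tx":-0.4,"ty":0,"tz":0.3,"rx":0,"ry":0,"rz":0,"jaw":1},{"tx":-0.4,"ty":0,"tz":0.3,"rx":0,"ry":0,"rz":0,"jaw":1}]}}

```text
clock: 11.28
position: [0.5631, -0.1373, 0.0561]
eef_rot: [0.686, -0.642, -0.25, -0.233]
contact_force: [0.1, -4.5, -2.5]
gripper_width: -0.0
grasp_force: 2.2
```

Request:
{"api": "carry_out", "payload": {"increments": [{"tx":-0.6,"ty":0,"tz":0.5,"rx":0,"ry":0,"rz":0,"jaw":1},{"tx":-0.6,"ty":0,"tz":0.5,"rx":0,"ry":0,"rz":0,"jaw":1},{"tx":-0.6,"ty":0,"tz":0.5,"rx":0,"ry":0,"rz":0,"jaw":1},{"tx":-0.6,"ty":0,"tz":0.5,"rx":0,"ry":0,"rz":0,"jaw":1},{"tx":-0.6,"ty":0,"tz":0.5,"rx":0,"ry":0,"rz":0,"jaw":1},{"tx":-0.6,"ty":0,"tz":0.5,"rx":0,"ry":0,"rz":0,"jaw":1},{"tx":-0.6,"ty":0,"tz":0.5,"rx":0,"ry":0,"rz":0,"jaw":1},{"tx":-0.6,"ty":0,"tz":0.5,"rx":0,"ry":0,"rz":0,"jaw":1},{"tx":-0.6,"ty":0,"tz":0.5,"rx":0,"ry":0,"rz":0,"jaw":1},{"tx":-0.6,"ty":0,"tz":0.5,"rx":0,"ry":0,"rz":0,"jaw":1}]}}

```text
clock: 12.12
position: [0.5626, -0.1308, 0.0561]
eef_rot: [0.686, -0.642, -0.249, -0.233]
contact_force: [-0.6, -8.0, -1.8]
gripper_width: 0.0001
grasp_force: 3.4
```

```bash
cat >> h.py <<'E'
def plate(tag):
    "blue plate centroid, top view (raw px)"
    t=shot("top"); f=t["frame"][130:260,190:330].astype(int)
    m=(f[...,2]>f[...,0]+40)&(f[...,2]>f[...,1]+25); v,u=np.nonzero(m); print(tag,m.sum(),u.mean()+190,v.mean()+130)
    save(t,tag+".png",(190,110,350,230),5)
E
python3 -c "
from h import *
import pickle
t=pickle.load(open('top.pkl','rb'));f=t['frame'][130:260,190:330].astype(int)
m=(f[...,2]>f[...,0]+40)&(f[...,2]>f[...,1]+25); v,u=np.nonzero(m); print('start',m.sum(),u.mean()+190,v.mean()+130)
plate('p1'); to([.563,-.05,.055],0,-40)"
```

```text
start 145 294.4 205.92413793103447
p1 156 288.30128205128204 206.3397435897436
t 12.1667 p [ 0.5625 -0.1304  0.0561] F [ 0.  -5.8 -1.7] w -0.0003350649879262783
shift [-60.8  -5.8  52.3] turn [-0.14 -0.13 -0.17]
```

Broken free and sliding (plate moved 6 px, about 12 mm). Run on smoothly.

Request:
{"api": "carry_out", "payload": {"increments": [{"tx":-1.2,"ty":0,"tz":1.0,"rx":0,"ry":0,"rz":0,"jaw":1},{"tx":-1.8,"ty":0,"tz":1.5,"rx":0,"ry":0,"rz":0,"jaw":1},{"tx":-2.3,"ty":0,"tz":1.9,"rx":0,"ry":0,"rz":0,"jaw":1},{"tx":-2.6,"ty":0,"tz":2.2,"rx":0,"ry":0,"rz":0,"jaw":1},{"tx":-2.6,"ty":0,"tz":2.2,"rx":0,"ry":0,"rz":0,"jaw":1},{"tx":-2.6,"ty":0,"tz":2.2,"rx":0,"ry":0,"rz":0,"jaw":1},{"tx":-2.6,"ty":0,"tz":2.2,"rx":0,"ry":0,"rz":0,"jaw":1},{"tx":-2.6,"ty":0,"tz":2.2,"rx":0,"ry":0,"rz":0,"jaw":1},{"tx":-2.6,"ty":0,"tz":2.2,"rx":0,"ry":0,"rz":0,"jaw":1},{"tx":-2.6,"ty":0,"tz":2.2,"rx":0,"ry":0,"rz":0,"jaw":1}]}}

```text
clock: 13.0
position: [0.5601, -0.1, 0.0561]
eef_rot: [0.687, -0.642, -0.249, -0.233]
contact_force: [-1.7, -7.9, -0.6]
gripper_width: 0.0003
grasp_force: 3.8
```

Request:
{"api": "carry_out", "payload": {"increments": [{"tx":-2.6,"ty":0,"tz":2.2,"rx":0,"ry":0,"rz":0,"jaw":1},{"tx":-2.6,"ty":0,"tz":2.2,"rx":0,"ry":0,"rz":0,"jaw":1},{"tx":-2.6,"ty":0,"tz":2.2,"rx":0,"ry":0,"rz":0,"jaw":1},{"tx":-2.6,"ty":0,"tz":2.2,"rx":0,"ry":0,"rz":0,"jaw":1},{"tx":-2.6,"ty":0,"tz":2.2,"rx":0,"ry":0,"rz":0,"jaw":1},{"tx":-2.6,"ty":0,"tz":2.2,"rx":0,"ry":0,"rz":0,"jaw":1},{"tx":-2.6,"ty":0,"tz":2.2,"rx":0,"ry":0,"rz":0,"jaw":1},{"tx":-2.6,"ty":0,"tz":2.2,"rx":0,"ry":0,"rz":0,"jaw":1},{"tx":-2.6,"ty":0,"tz":2.2,"rx":0,"ry":0,"rz":0,"jaw":1},{"tx":-2.6,"ty":0,"tz":2.2,"rx":0,"ry":0,"rz":0,"jaw":1}]}}

```text
clock: 13.83
position: [0.5575, -0.0659, 0.056]
eef_rot: [0.687, -0.642, -0.249, -0.232]
contact_force: [-2.1, -7.3, -0.0]
gripper_width: -0.0002
grasp_force: 3.8
```

```bash
python3 -c "
from h import *
plate('p2'); to([.555,-.01,.055],0,-40);print(bot.get_state()['qpos'])"
```

```text
p2 138 254.93478260869566 210.07246376811594
t 13.8833 p [ 0.5575 -0.0648  0.0562] F [-1.1 -0.9 -1.1] w -0.0001421296907408504
shift [-41.3  -1.2  36.1] turn [-0.05 -0.05 -0.15]
[-0.28585954  0.613354    0.21884379 -0.64915806 -1.48185215  0.51555264]
```

Request:
{"api": "carry_out", "payload": {"increments": [{"tx":-1.2,"ty":0,"tz":1.0,"rx":0,"ry":0,"rz":0,"jaw":1},{"tx":-1.8,"ty":0,"tz":1.5,"rx":0,"ry":0,"rz":0,"jaw":1},{"tx":-2.3,"ty":0,"tz":1.9,"rx":0,"ry":0,"rz":0,"jaw":1},{"tx":-2.5,"ty":0,"tz":2.1,"rx":0,"ry":0,"rz":0,"jaw":1},{"tx":-2.5,"ty":0,"tz":2.1,"rx":0,"ry":0,"rz":0,"jaw":1},{"tx":-2.5,"ty":0,"tz":2.1,"rx":0,"ry":0,"rz":0,"jaw":1},{"tx":-2.5,"ty":0,"tz":2.1,"rx":0,"ry":0,"rz":0,"jaw":1},{"tx":-2.5,"ty":0,"tz":2.1,"rx":0,"ry":0,"rz":0,"jaw":1},{"tx":-2.5,"ty":0,"tz":2.1,"rx":0,"ry":0,"rz":0,"jaw":1},{"tx":-2.4,"ty":0,"tz":2.0,"rx":0,"ry":0,"rz":0,"jaw":1}]}}

```text
clock: 14.72
position: [0.5553, -0.0362, 0.0561]
eef_rot: [0.687, -0.642, -0.25, -0.232]
contact_force: [-3.6, -8.0, 1.3]
gripper_width: -0.0001
grasp_force: 3.8
```

Request:
{"api": "carry_out", "payload": {"increments": [{"tx":-2.2,"ty":0,"tz":1.8,"rx":0,"ry":0,"rz":0,"jaw":1},{"tx":-2.0,"ty":0,"tz":1.7,"rx":0,"ry":0,"rz":0,"jaw":1},{"tx":-1.8,"ty":0,"tz":1.5,"rx":0,"ry":0,"rz":0,"jaw":1},{"tx":-1.6,"ty":0,"tz":1.3,"rx":0,"ry":0,"rz":0,"jaw":1},{"tx":-1.4,"ty":0,"tz":1.2,"rx":0,"ry":0,"rz":0,"jaw":1},{"tx":-1.2,"ty":0,"tz":1.0,"rx":0,"ry":0,"rz":0,"jaw":1},{"tx":-1.2,"ty":0,"tz":1.0,"rx":0,"ry":0,"rz":0,"jaw":1},{"tx":-1.2,"ty":0,"tz":1.0,"rx":0,"ry":0,"rz":0,"jaw":1},{"tx":-1.2,"ty":0,"tz":1.0,"rx":0,"ry":0,"rz":0,"jaw":1},{"tx":-1.2,"ty":0,"tz":1.0,"rx":0,"ry":0,"rz":0,"jaw":1}]}}

```text
clock: 15.55
position: [0.5538, -0.0166, 0.0561]
eef_rot: [0.687, -0.642, -0.25, -0.232]
contact_force: [-2.9, -7.6, 1.1]
gripper_width: 0.0001
grasp_force: 3.5
```

```bash
python3 -c "
from h import *
to([.555,.02,.055],0,-40);print(bot.get_state()['qpos'])"
```

```text
t 15.55 p [ 0.5538 -0.0166  0.0561] F [-2.9 -7.6  1.1] w 7.890136366014641e-05
shift [-27.2  -3.7  24.2] turn [ 0.01 -0.08 -0.17]
[-0.21528211  0.5751936   0.15496241 -0.67197006 -1.42236731  0.47956566]
```

Request:
{"api": "carry_out", "payload": {"increments": [{"tx":-1.2,"ty":0,"tz":1.0,"rx":0,"ry":0,"rz":0,"jaw":1},{"tx":-1.2,"ty":0,"tz":1.0,"rx":0,"ry":0,"rz":0,"jaw":1},{"tx":-1.2,"ty":0,"tz":1.0,"rx":0,"ry":0,"rz":0,"jaw":1},{"tx":-1.2,"ty":0,"tz":1.0,"rx":0,"ry":0,"rz":0,"jaw":1},{"tx":-1.2,"ty":0,"tz":1.0,"rx":0,"ry":0,"rz":0,"jaw":1},{"tx":-1.2,"ty":0,"tz":1.0,"rx":0,"ry":0,"rz":0,"jaw":1},{"tx":-1.2,"ty":0,"tz":1.0,"rx":0,"ry":0,"rz":0,"jaw":1},{"tx":-1.0,"ty":0,"tz":0.8,"rx":0,"ry":0,"rz":0,"jaw":1},{"tx":-0.8,"ty":0,"tz":0.7,"rx":0,"ry":0,"rz":0,"jaw":1},{"tx":-0.7,"ty":0,"tz":0.6,"rx":0,"ry":0,"rz":0,"jaw":1}]}}

```text
clock: 16.38
position: [0.5526, -0.0023, 0.0561]
eef_rot: [0.687, -0.642, -0.25, -0.232]
contact_force: [-3.0, -6.5, 1.2]
gripper_width: 0.0
grasp_force: 3.4
```

Request:
{"api": "carry_out", "payload": {"increments": [{"tx":-0.6,"ty":0,"tz":0.5,"rx":0,"ry":0,"rz":0,"jaw":1},{"tx":-0.6,"ty":0,"tz":0.5,"rx":0,"ry":0,"rz":0,"jaw":1},{"tx":-0.6,"ty":0,"tz":0.5,"rx":0,"ry":0,"rz":0,"jaw":1},{"tx":-0.6,"ty":0,"tz":0.5,"rx":0,"ry":0,"rz":0,"jaw":1},{"tx":-0.6,"ty":0,"tz":0.5,"rx":0,"ry":0,"rz":0,"jaw":1},{"tx":-0.6,"ty":0,"tz":0.5,"rx":0,"ry":0,"rz":0,"jaw":1},{"tx":-0.6,"ty":0,"tz":0.5,"rx":0,"ry":0,"rz":0,"jaw":1},{"tx":-0.6,"ty":0,"tz":0.5,"rx":0,"ry":0,"rz":0,"jaw":1},{"tx":-0.6,"ty":0,"tz":0.5,"rx":0,"ry":0,"rz":0,"jaw":1},{"tx":-0.6,"ty":0,"tz":0.5,"rx":0,"ry":0,"rz":0,"jaw":1}]}}

```text
clock: 17.22
position: [0.552, 0.0054, 0.0561]
eef_rot: [0.687, -0.642, -0.25, -0.232]
contact_force: [-3.7, -7.4, 1.2]
gripper_width: -0.0001
grasp_force: 3.5
```

Request:
{"api": "carry_out", "payload": {"increments": [{"tx":-0.5,"ty":0,"tz":0.4,"rx":0,"ry":0,"rz":0,"jaw":1},{"tx":-0.5,"ty":0,"tz":0.4,"rx":0,"ry":0,"rz":0,"jaw":1},{"tx":-0.4,"ty":0,"tz":0.35,"rx":0,"ry":0,"rz":0,"jaw":1},{"tx":-0.4,"ty":0,"tz":0.35,"rx":0,"ry":0,"rz":0,"jaw":1},{"tx":-0.4,"ty":0,"tz":0.35,"rx":0,"ry":0,"rz":0,"jaw":1},{"tx":-0.4,"ty":0,"tz":0.35,"rx":0,"ry":0,"rz":0,"jaw":1},{"tx":-0.4,"ty":0,"tz":0.35,"rx":0,"ry":0,"rz":0,"jaw":1},{"tx":-0.4,"ty":0,"tz":0.35,"rx":0,"ry":0,"rz":0,"jaw":1},{"tx":-0.4,"ty":0,"tz":0.35,"rx":0,"ry":0,"rz":0,"jaw":1},{"tx":-0.4,"ty":0,"tz":0.35,"rx":0,"ry":0,"rz":0,"jaw":1}]}}

```text
clock: 18.05
position: [0.5516, 0.0109, 0.0561]
eef_rot: [0.687, -0.642, -0.25, -0.232]
contact_force: [-3.9, -7.2, 2.0]
gripper_width: -0.0003
grasp_force: 3.5
```

Request:
{"api": "carry_out", "payload": {"increments": [{"tx":-0.4,"ty":0,"tz":0.35,"rx":0,"ry":0,"rz":0,"jaw":1},{"tx":-0.4,"ty":0,"tz":0.35,"rx":0,"ry":0,"rz":0,"jaw":1},{"tx":-0.4,"ty":0,"tz":0.35,"rx":0,"ry":0,"rz":0,"jaw":1},{"tx":-0.4,"ty":0,"tz":0.35,"rx":0,"ry":0,"rz":0,"jaw":1},{"tx":-0.4,"ty":0,"tz":0.35,"rx":0,"ry":0,"rz":0,"jaw":1},{"tx":-0.4,"ty":0,"tz":0.35,"rx":0,"ry":0,"rz":0,"jaw":1},{"tx":-0.4,"ty":0,"tz":0.35,"rx":0,"ry":0,"rz":0,"jaw":1},{"tx":-0.4,"ty":0,"tz":0.35,"rx":0,"ry":0,"rz":0,"jaw":1},{"tx":-0.4,"ty":0,"tz":0.35,"rx":0,"ry":0,"rz":0,"jaw":1},{"tx":-0.4,"ty":0,"tz":0.35,"rx":0,"ry":0,"rz":0,"jaw":1}]}}

```text
clock: 18.88
position: [0.5512, 0.0162, 0.0561]
eef_rot: [0.687, -0.642, -0.25, -0.232]
contact_force: [-3.4, -7.4, 1.2]
gripper_width: -0.0
grasp_force: 3.6
```

Request:
{"api": "carry_out", "payload": {"increments": [{"tx":-0.4,"ty":0,"tz":0.35,"rx":0,"ry":0,"rz":0,"jaw":1},{"tx":-0.4,"ty":0,"tz":0.35,"rx":0,"ry":0,"rz":0,"jaw":1},{"tx":-0.4,"ty":0,"tz":0.35,"rx":0,"ry":0,"rz":0,"jaw":1},{"tx":-0.4,"ty":0,"tz":0.35,"rx":0,"ry":0,"rz":0,"jaw":1},{"tx":-0.4,"ty":0,"tz":0.35,"rx":0,"ry":0,"rz":0,"jaw":1},{"tx":-0.4,"ty":0,"tz":0.35,"rx":0,"ry":0,"rz":0,"jaw":1},{"tx":-0.4,"ty":0,"tz":0.35,"rx":0,"ry":0,"rz":0,"jaw":1},{"tx":-0.4,"ty":0,"tz":0.35,"rx":0,"ry":0,"rz":0,"jaw":1},{"tx":-0.4,"ty":0,"tz":0.35,"rx":0,"ry":0,"rz":0,"jaw":1},{"tx":-0.4,"ty":0,"tz":0.35,"rx":0,"ry":0,"rz":0,"jaw":1}]}}

```text
clock: 19.72
position: [0.551, 0.0201, 0.056]
eef_rot: [0.687, -0.642, -0.249, -0.232]
contact_force: [-4.8, -12.8, 3.5]
gripper_width: -0.0004
grasp_force: 6.2
```

Force is rising (12.8 N) and motion lags, so this is probably the stop. Confirm with a small, slow push and hold.

Request:
{"api": "carry_out", "payload": {"increments": [{"tx":-0.3,"ty":0,"tz":0.25,"rx":0,"ry":0,"rz":0,"jaw":1},{"tx":-0.3,"ty":0,"tz":0.25,"rx":0,"ry":0,"rz":0,"jaw":1},{"tx":-0.3,"ty":0,"tz":0.25,"rx":0,"ry":0,"rz":0,"jaw":1},{"tx":-0.3,"ty":0,"tz":0.25,"rx":0,"ry":0,"rz":0,"jaw":1},{"tx":0,"ty":0,"tz":0,"rx":0,"ry":0,"rz":0,"jaw":1},{"tx":0,"ty":0,"tz":0,"rx":0,"ry":0,"rz":0,"jaw":1},{"tx":0,"ty":0,"tz":0,"rx":0,"ry":0,"rz":0,"jaw":1},{"tx":0,"ty":0,"tz":0,"rx":0,"ry":0,"rz":0,"jaw":1},{"tx":0,"ty":0,"tz":0,"rx":0,"ry":0,"rz":0,"jaw":1},{"tx":0,"ty":0,"tz":0,"rx":0,"ry":0,"rz":0,"jaw":1}]}}

```text
clock: 20.55
position: [0.5509, 0.0208, 0.0561]
eef_rot: [0.687, -0.642, -0.249, -0.231]
contact_force: [-4.7, -14.9, 4.9]
gripper_width: -0.0001
grasp_force: 7.0
```

Held at a steady 15 N with no further travel: it is home on the stop. Back off the way I came.

Request:
{"api": "carry_out", "payload": {"increments": [{"tx":0.8,"ty":0,"tz":-0.6,"rx":0,"ry":0,"rz":0,"jaw":1},{"tx":1.5,"ty":0,"tz":-1.3,"rx":0,"ry":0,"rz":0,"jaw":1},{"tx":3,"ty":0,"tz":-2.5,"rx":0,"ry":0,"rz":0,"jaw":1},{"tx":8,"ty":0,"tz":-7,"rx":0,"ry":0,"rz":0,"jaw":1},{"tx":12,"ty":0,"tz":-11,"rx":0,"ry":0,"rz":0,"jaw":1},{"tx":12,"ty":0,"tz":-11,"rx":0,"ry":0,"rz":0,"jaw":1},{"tx":12,"ty":0,"tz":-11,"rx":0,"ry":0,"rz":0,"jaw":1},{"tx":12,"ty":0,"tz":-11,"rx":0,"ry":0,"rz":0,"jaw":1},{"tx":12,"ty":0,"tz":-11,"rx":0,"ry":0,"rz":0,"jaw":1},{"tx":12,"ty":0,"tz":-11,"rx":0,"ry":0,"rz":0,"jaw":1}]}}

```text
clock: 21.38
position: [0.5601, -0.0928, 0.0604]
eef_rot: [0.686, -0.642, -0.25, -0.234]
contact_force: [-1.0, 0.4, -0.7]
gripper_width: 0.0
grasp_force: 0.0
```

Request:
{"api": "carry_out", "payload": {"increments": [{"tx":5,"ty":0,"tz":-15,"rx":0,"ry":0,"rz":0,"jaw":1},{"tx":0,"ty":0,"tz":-25,"rx":0,"ry":0,"rz":0,"jaw":1},{"tx":0,"ty":0,"tz":-25,"rx":0,"ry":0,"rz":0,"jaw":1},{"tx":0,"ty":0,"tz":-25,"rx":0,"ry":0,"rz":0,"jaw":1},{"tx":0,"ty":0,"tz":-25,"rx":0,"ry":0,"rz":0,"jaw":1},{"tx":0,"ty":0,"tz":-25,"rx":0,"ry":0,"rz":0,"jaw":1},{"tx":0,"ty":0,"tz":-15,"rx":0,"ry":0,"rz":0,"jaw":1},{"tx":0,"ty":0,"tz":0,"rx":0,"ry":0,"rz":0,"jaw":1},{"tx":0,"ty":0,"tz":0,"rx":0,"ry":0,"rz":0,"jaw":1},{"tx":0,"ty":0,"tz":0,"rx":0,"ry":0,"rz":0,"jaw":1}]}}

```text
clock: 22.22
position: [0.5665, -0.1938, 0.1749]
eef_rot: [0.686, -0.642, -0.251, -0.234]
contact_force: [-1.0, -0.1, -0.8]
gripper_width: -0.0004
grasp_force: 0.0
```

```bash
python3 -c "
from h import *
s=shot('scene'); save(s,'end.png',(200,120,420,330),2.8)
t=shot('top'); save(t,'endt.png')
a=cv2.imread('pics/end.png');b=cv2.imread('pics/endt.png');b=cv2.resize(b[60:330,60:390],None,fx=.55,fy=.55)
c=np.zeros((588,800,3),np.uint8);c[:,:616]=a[:588,:616];c[:b.shape[0],800-b.shape[1]:]=b;cv2.imwrite('pics/end2.png',c)"
```

```text
(no output)
```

View pics/end2.png

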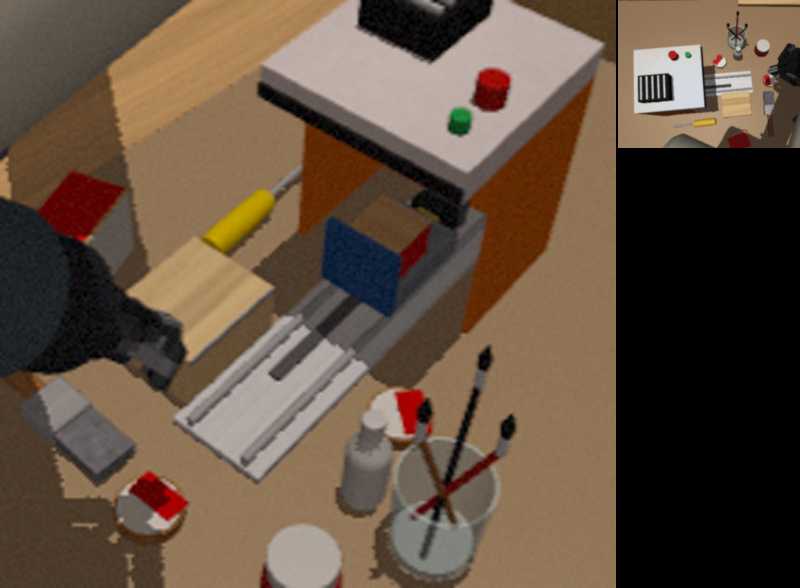

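The carriage is under the hood with the blank on it, bare wood up (380,225). The bystanders look unmoved and the arm is clear.

```bash
python3 -c "
from h import *
print(ticket.finish_job())"
```

```text
the job is handed in; nothing more can be done
None
```

The job is handed in, with no verdict shown. The blank lies flat on the carriage with its bare wood face up, the carriage was eased onto the end stop (a steady 15 N with no further travel) and released, and the bystanders look unmoved in the final picture.

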